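# Probe the griddle at the ring mark

## Task

Lift the contact thermometer (square black handle, thin steel stem with a ball tip) out of the caddy's upper deck and press its sprung ball tip gently inside the ring engraved on the sloping griddle, not the square or the cross, with the stem square to the sloping plate. Push only until the sprung tip is about half way in, and finish there: the gripper keeps holding the thermometer still against the ring. Leave the caddy, the brush and everything else where they stand.

Things in the scene. Friction and masses are not known exactly. Their poses are not given: they have to be found in the camera images.
- probe: Contact thermometer, 120 g, standing in either hole of the caddy's upper deck. Origin on its axis under its collar, z up the axis. Collar 36 mm diameter, z 0 to 5 mm, rests on the deck; square black handle 22 x 22 mm (sides along x and y), z 5 to 90 mm; stem 8 mm diameter, z 0 to -62 mm; below it the sprung tip, a 12 mm copper ball, lowest point z -86 mm unpressed
- foot_tip (a point): Lowest point of the thermometer's ball tip; axes as the thermometer's. It moves with the sprung tip
- foot (a joint): How far the sprung tip is pushed into the stem, 0 (free) to 0.010 m (hard stop). Spring: about 0.9 N to start it moving, 2.4 N at half way (0.005), 3.9 N at the stop
- ring_spot (a point): Centre of the engraved ring (34 mm diameter, dark line) on the griddle's top face. Its z axis is the plate's outward normal, x up the slope, y level across. Ring, square and cross are flat marks in one level row across the middle of the plate, in any order, 60 to 80 mm apart
- griddle: Sloping griddle, fixed: bare metal plate 170 mm up the slope x 250 mm across, on dark legs, drip trough at its low edge. Origin on the work surface below the plate's centre, z up; the plate rises 20 degrees towards +x, top face 75 mm high at the centre. Dark rails stand 6 mm proud along its sides (y +-127 mm)
- caddy: Two-level steel caddy, fixed. Origin at the centre of its underside, z up. Lower tray 150 (x) x 240 (y) mm, 38 mm high; upper deck 120 x 220 x 4 mm, top at z 125 mm, with two 20 mm square holes at x 0, y -50 and +50 mm; handle loops at the deck's y ends reach z 138 mm
- brush: Basting brush in the caddy's other hole: round wooden handle up to 26 mm thick, same collar; origin at the underside of the collar, top at z 70 mm. Bystander
- jar: Glass jar with steel screw lid, 64 mm diameter, 85 mm high, origin under its centre. Bystander
- bowl: Blue melamine bowl, 140 mm across, 55 mm high, origin under its centre. Bystander
- shaker: Steel shaker, 44 mm diameter, 90 mm high, origin under its centre. Bystander
- spatula: Silicone-tipped spatula lying down, 270 mm long along its x. Bystander
- opener: Chrome bottle opener lying down, 118 mm long along its x, 6 mm thick. Bystander

How it is judged (in metres and radians):
On the way:
1. the thermometer is lifted clear of the caddy's upper deck by the gripper (z of foot_tip in the frame of caddy above 0.127 m and contact force between probe and the fingers above 1 N and contact force between probe and caddy below 0.05 N), for 0.2 s.
At the end, for the whole second after the job is handed in: The gripper still holds the thermometer, still (under 10 mm/s); its ball tip is within 11 mm of the ring's centre, touching the plate with 0.8 to 5 N and pushed in 2 to 8 mm; its stem is within 8 degrees (0.14 rad) of square to the plate, handle up; it does not touch the caddy (distance between foot_tip and ring_spot below 0.011 m and angle between the z axis of probe and the z axis of ring_spot, either way round below 0.14 rad and angle between probe's own z axis and vertical below 0.6 rad and value of joint foot between 0.002 and 0.008 m and contact force between probe and griddle between 0.8 and 5 N and contact force between probe and the fingers above 1 N and linear speed of probe below 0.01 m/s and contact force between probe and caddy below 0.05 N); the arm keeps its last pose, push and grip.
It fails at once if the thermometer is pressed on the griddle with more than 15 N (contact force between probe and griddle above 15 N).
It fails at once if a bystander or the brush is shifted by more than 20 mm (distance of any of brush, jar, bowl, shaker, spatula, opener from where it was at the start of the episode above 0.02 m).
It fails at once if the arm or fingers push the caddy or the griddle with more than 20 N (contact force between any of the arm, the fingers and caddy above 20 N or contact force between any of the arm, the fingers and griddle above 20 N).
It also fails if it takes over 45 s, if anything falls off the work surface, if the arm or the gripper's body presses on something with over 40 N, if the wrist force passes 120 N, or if a joint passes its speed limit or range.

## Robot

A 6-joint arm with a two-finger parallel gripper is mounted at the origin on the work surface. World frame = base frame: x ahead of the robot, y to its left, z up, the work surface at z = 0. Lengths are in mm, angles in degrees, forces in N, time in s.
With the tool pointing down it reaches from about 300 to 850 mm from the base axis. Payload 4.2 kg.
Tool frame: the origin (TCP) lies midway between the tips of the shut fingers; the grasp point (between the pads) lies 19 mm behind it; z points along the fingers, y is the line along which they close (so a half turn about z gives the same grasp; the last joint's range is limited). The gripper opens to 91 mm and grips with 3 to 60 N. Pads are 32 mm wide; open, the fingers measure 118 mm over their backs; the gripper's body (76 mm by 178 mm) begins 60 mm behind the grasp point.
Start: joints at [-69.385, 18.312, 89.639, -0, 72.044, -1.146], TCP at [213.177, -534.04, 213.976] pointing down, gripper open.
Joint ranges: [-177.97, 177.97], [-48.28, 115.42], [12.27, 149.76], [-77.06, 257.06], [2.81, 150.46], [-146.56, 146.56]. Speed limits (degrees/s): [147.25, 147.25, 180, 180, 180, 180].

## Interface

Orientations are given as [roll, pitch, yaw] about the fixed x, y, z axes, in that order (R = Rz(yaw) Ry(pitch) Rx(roll)).
In Python, from workcell import env gives the robot as it stands.
- The arm moves only by the shell command python3 -m jog 'ROWS' [FORCE]. ROWS is a JSON object of lists of equal length, an entry for each row: "jaw": the finger opening in mm, from 0 to 91.2; "slide": the shift along the tool's x, y, z in units of 30 mm (1.0 is 30 mm), a list of three; "spin": the turn about the tool's z in units of 8 degrees (1.0 is 8 degrees). In form: {"jaw": [jaw, ...], "slide": [[dx, dy, dz], ...], "spin": [spin, ...]}. A call has 1 to 10 rows; each row shifts and turns the commanded pose from where the row before left it, along the tool's axes as they then stand; what a row does not reach is not made up. A row lasts 1/10 s, in which the tool goes at most 50 mm and 8.59 degrees, less where a joint would pass 70% of its speed; a pose out of reach is approached as far as the arm can. A call is refused whole if a number of a shift passes 1 or a number of a turn 1, either way. A call with a gripper value outside its range is refused whole. The fingers move at their own pace and stop on an object; FORCE is the grip in N (left out, the last holds). Time passes only in rows, so rows that do not move let the fingers close. It gives the time, the measured TCP pose, the force, the opening and the grip force at its end, in the units of the state.
- env.state(): the state, without advancing time (a new reading comes with each control period).
- env.grab_frame(name): name is "side" or "top" or "wrist"; returns the picture (480x640x3 uint8, red, green, blue); there is no depth.
- env.camera_model(name): a dict with "fx", "fy", "cx", "cy" (pixels), "D" ([k1, k2, p1, p2, k3] as OpenCV has them; the pictures are not rectified), "camera_from_world" (4x4, takes a point from world to camera coordinates). Camera axes: x right, y up, looking along -z (the intrinsics and any distortion apply to the point x, -y, -z); pixel columns grow to the right and rows downward; lengths in mm; the calibration is good to about 2 mm. A picture is of the moment at which its call begins: read the wrist's pose just before it. camera_model takes no time and is no camera call; for the wrist camera it gives the pose at the moment of the call.
- env.job_done(): hands the job in; it is judged then, once.
The state is a dict: "time_s": time; "qpos": joint angles; "qvel": joint speeds; "effort": joint torques, N m; "ee_pos": TCP position; "ee_rot": TCP orientation; "force": force on the tool from outside, world axes, zero at the start; "torque": the same for the moment, N m; "gripper_width": finger opening in mm; "gripper_force": force on a finger pad.
Only numpy, scipy, OpenCV 4.12 (cv2) and the standard library are available. Lean on these libraries where they do the work, as an engineer would, in place of code of your own. Each camera call takes 0.05 s, during which the arm holds its last target. There are 200 camera calls.

## Working session

There is one attempt and no reset: what is moved stays moved. The work goes in short steps, Python scripts to look and compute and a shell command to move; the robot and the scene stay as the last step left them, time stands still between calls to the robot, and variables do not carry over. Pictures are saved under pics/ and viewed, at most 10 in all, crops included, and the job is handed in when it is done.

```bash
mkdir -p pics; ls; cat > h.py <<'E'
import numpy as np, cv2
from workcell import env
def ray(cm,px):
    K=np.array([[cm['fx'],0,cm['cx']],[0,cm['fy'],cm['cy']],[0,0,1]])
    u=cv2.undistortPoints(np.array(px,float).reshape(-1,1,2),K,np.array(cm['D'],float)).reshape(-1,2)
    T=np.array(cm['camera_from_world']);R=T[:3,:3];o=-R.T@T[:3,3]
    d=np.c_[u[:,0],-u[:,1],-np.ones(len(u))]@R
    return o,d/np.linalg.norm(d,axis=1)[:,None]
def onz(cm,px,z):
    o,d=ray(cm,px); return o+d*((z-o[2])/d[:,2])[:,None]
def proj(cm,P):
    K=np.array([[cm['fx'],0,cm['cx']],[0,cm['fy'],cm['cy']],[0,0,1]])
    T=np.array(cm['camera_from_world']);p=np.atleast_2d(P)@T[:3,:3].T+T[:3,3]
    return cv2.projectPoints(p*[1,-1,-1],np.zeros(3),np.zeros(3),K,np.array(cm['D'],float))[0].reshape(-1,2)
E
python3 - <<'E'
from h import *
for n in("top","side"):
    im=env.grab_frame(n);cv2.imwrite(f"pics/{n}0.png",im[:,:,::-1])
    cm=env.camera_model(n);o,d=ray(cm,[[320,240]]);print(n,o,d,cm['fx'],cm['D'])
E
```

```text
pics
top [ 357.71918102   60.36600899 1141.77576415] [[ 0.18823868 -0.00597281 -0.98210515]] 529.1427539864056 [-0.159135  0.        0.        0.        0.      ]
side [  52.11836489  585.92817787 1007.53831494] [[ 0.44278905 -0.47669887 -0.75940506]] 517.9268721478098 [-0.04765797  0.          0.          0.          0.        ]
```

View pics/top0.png

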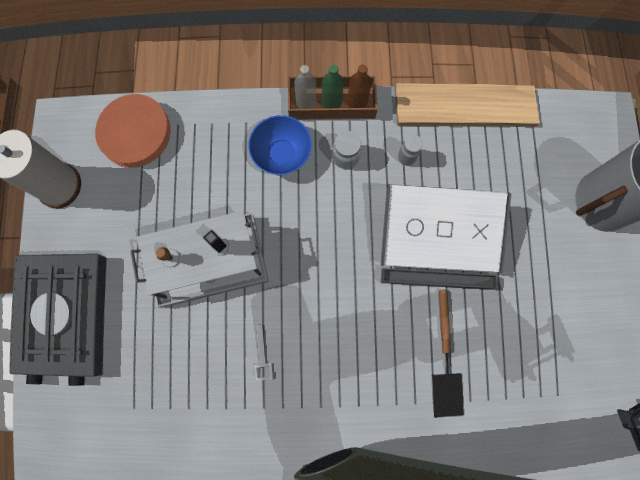

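View pics/side0.png

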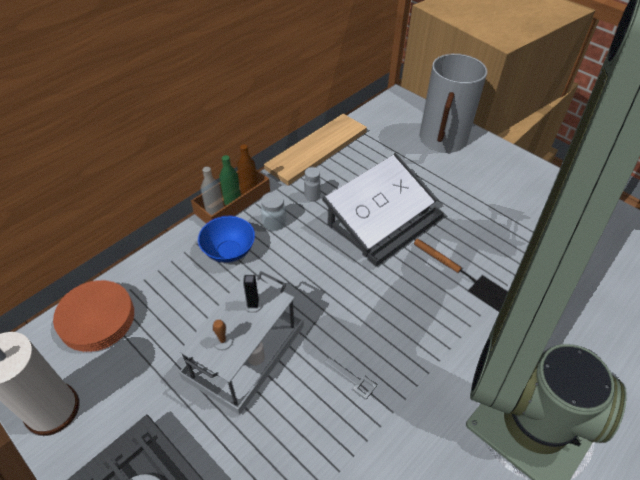

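The top view shows the probe's black handle at about (213,240) and the brush at (165,254). The ring is at (415,228), left of the square (445,229) and the cross (480,232). In the side view the handle is at (251,291) and the ring at (362,211).

```bash
python3 - <<'E'
from h import *
s=env.state();print(s['ee_rot'],s['ee_pos'])
T=cv2.imread("pics/top0.png");S=cv2.imread("pics/side0.png")
ct,cs=env.camera_model("top"),env.camera_model("side")
def blobs(im,box,thr,lo,hi):
    x0,y0,x1,y1=box;g=cv2.cvtColor(im,6)[y0:y1,x0:x1]
    m=(g<thr).astype(np.uint8);n,_,st,_=cv2.connectedComponentsWithStats(m,connectivity=8)
    _,L=cv2.connectedComponents(m,connectivity=8)
    for i in range(1,n):
        if lo<=st[i,4]<=hi:
            c=cv2.findContours((L==i).astype(np.uint8),0,2)[0][0]
            yield st[i,4],st[i,:4]+[x0,y0,0,0],np.array(cv2.minEnclosingCircle(c)[0])+[x0,y0],cv2.boxPoints(cv2.minAreaRect(c))+[x0,y0]
mk={}
for nm,im,cm,box in(("top",T,ct,(398,210,498,250)),("side",S,cs,(350,172,415,225))):
    for a,b,c,_ in blobs(im,box,140,20,400):
        ctr=b[:2]+(b[2:4]-1)/2
        print(nm,a,b,ctr,onz(cm,[ctr],75)[0].round(1))
for nm,im,cm,box in(("top",T,ct,(195,220,235,258)),("side",S,cs,(238,268,265,312))):
    for a,b,c,p in blobs(im,box,60,60,900):
        print(nm,a,b,p.round(1).tolist(),onz(cm,p,215).round(0).tolist())
big=np.hstack([cv2.resize(T[215:275,125:225+45],None,fx=4,fy=4,interpolation=2)[:, :400+180],cv2.resize(S[265:325,235:270],None,fx=4,fy=4,interpolation=2)])
cv2.imwrite("pics/c1.png",big);print(big.shape)
E
```

```text
[-1.79910833e+02 -1.85203801e-03  2.17620098e+01] [ 213.02422115 -533.59934305  213.21163739]
top 35 [413 219  11  17] [418. 227.] [ 585.7 -150.3   75. ]
top 22 [406 221   6  14] [408.5 227.5] [ 585.  -130.3   75. ]
top 26 [437 221  16   6] [444.5 223.5] [ 592.2 -207.    75. ]
top 44 [473 224  15  15] [480. 231.] [ 574.9 -282.2   75. ]
side 25 [409 172   6   7] [411.5 175. ] [ 579.1 -334.3   75. ]
side 57 [403 216  12   9] [408.5 220. ] [ 485.  -198.3   75. ]
top 175 [204 231  23  21] [[203.0, 237.0], [210.5, 229.5], [226.5, 245.5], [219.0, 253.0]] [[545.0, 265.0, 215.0], [558.0, 251.0, 215.0], [529.0, 222.0, 215.0], [515.0, 235.0, 215.0]]
side 317 [244 275  15  33] [[242.7, 276.8], [254.5, 274.9], [259.5, 306.4], [247.7, 308.3]] [[556.0, 258.0, 215.0], [543.0, 239.0, 215.0], [483.0, 280.0, 215.0], [495.0, 298.0, 215.0]]
(240, 720, 3)
```

View pics/c1.png

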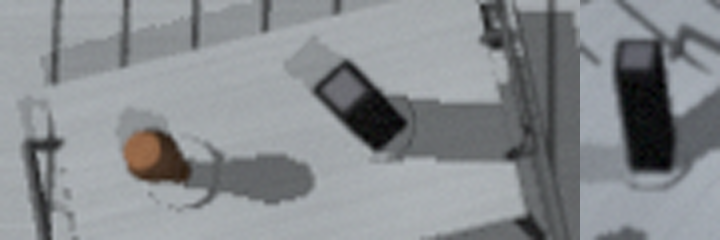

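The crop shows the handle's grey top face. Its corners in the top image are about (204,237), (211.8,230), (218,238.2) and (210.8,245). In the side image the face is centred near (250,279).

```bash
python3 - <<'E'
from h import *
ct,cs=env.camera_model("top"),env.camera_model("side")
P=onz(ct,[[204,237],[211.75,230],[218,238.2],[210.75,245]],215);print(P.round(1),P.mean(0))
e=np.diff(np.vstack([P,P[:1]]),axis=0)[:,:2];print(np.linalg.norm(e,axis=1),np.degrees(np.arctan2(e[:,1],e[:,0])))
print("side top",onz(cs,[[250,278.9]],215))
m=onz(ct,[[414.5,227],[444.5,228.7],[480,231]],75);print("marks",m.round(1),np.linalg.norm(np.diff(m,axis=0),axis=1))
print("side ring",onz(cs,[[362,211.3],[380.5,199.5],[400.8,185.5]],75))
d=m[0]-m[2];print("griddle y yaw",np.degrees(np.arctan2(d[1],d[0]))-90)
# brush top z=195
T=cv2.imread("pics/top0.png")
print("brush",onz(ct,[[125+145/4,215+152/4]],195))
# griddle plate corners (pixels eyeballed): check
print(onz(ct,[[390,185],[509,192]],75+85*np.sin(.349)).round(0))
E
```

```text
[[544.9 262.7 215. ]
 [557.4 248.9 215. ]
 [542.2 237.3 215. ]
 [530.1 250.2 215. ]] [543.64763062 249.77572106 215.        ]
[18.66411905 19.15668888 17.70014662 19.40935346] [ -47.76028205 -142.7088587   133.24956715   40.21493957]
side top [[542.05503957 251.24304835 215.        ]]
marks [[ 585.9 -143.    75. ]
 [ 581.1 -206.2   75. ]
 [ 574.9 -282.2   75. ]] [63.43505139 76.20660315]
side ring [[ 586.07929249 -140.51190021   75.        ]
 [ 579.52731882 -204.96723884   75.        ]
 [ 574.45748434 -282.1572804    75.        ]]
griddle y yaw -4.510898625269718
brush [[520.6188521  346.14821209 195.        ]]
[[ 669.  -92.  104.]
 [ 651. -343.  104.]]
```

Both views agree: the probe is at about (543,250.5) with its faces at yaw 41°, and the ring is at (586,-142,75). Caddy yaw is 13.5° and griddle yaw is about -4.3°. The tool can't be tilted, so I'll grip lightly and lever the stem against the hole edge until the probe leans 20° in the pads.

```bash
python3 -m jog '{"jaw":[60,60,60,60,60,60,60,60,60,60],"slide":[[0.5,-0.5,-0.3],[0.9,-0.9,-0.3],[1,-1,-0.3],[1,-1,-0.3],[1,-1,-0.3],[1,-1,-0.3],[1,-1,-0.2],[1,-1,0],[1,-1,0],[1,-1,0]],"spin":[0,0,0,0,0,0,0,0,0,0]}' 10
python3 -m jog '{"jaw":[60,60,60,60,60,60,60,60,60,60],"slide":[[1,-1,0],[1,-1,0],[1,-1,0],[1,-1,0],[1,-1,0],[1,-1,0],[1,-1,0],[0.8,-0.8,0],[0.4,-0.4,0],[0,0,0]],"spin":[0,0,0,0,0,-0.5,-0.5,-0.5,-0.5,-0.4]}'
```

```text
time_s: 1.1
ee_pos: [370.3, -164.9, 274.4]
ee_rot: [180.0, -0.0, 21.8]
force: [0.4, -0.1, 0.3]
gripper_width: 60.2
gripper_force: 0.0
time_s: 2.1
ee_pos: [496.3, 158.7, 273.8]
ee_rot: [-179.9, 0.0, 41.3]
force: [0.4, 0.0, -0.9]
gripper_width: 59.8
gripper_force: 0.0
```

```bash
python3 -m jog '{"jaw":[60,60,60,60,60,60],"slide":[[0.8,-0.3,0],[0.8,-0.3,0],[0.8,-0.3,0],[0.5,-0.2,0],[0.3,-0.17,0],[0,0,0]],"spin":[0,0,0,0,0,0]}'
python3 - <<'E'
from h import *
cm=env.camera_model("wrist");s=env.state()
im=env.grab_frame("wrist");cv2.imwrite("pics/w1.png",im[:,:,::-1])
print(s['ee_pos'],s['ee_rot'],proj(cm,[[543,250.5,215],[543,250.5,130]]))
E
```

```text
time_s: 2.7
ee_pos: [544.3, 248.4, 273.7]
ee_rot: [-180.0, 0.0, 41.0]
force: [1.0, -0.0, 0.1]
gripper_width: 60.0
gripper_force: 0.0
[544.32856258 248.36343635 273.7154013 ] [-1.79985804e+02  3.74609149e-02  4.10338319e+01] [[312.04804744 261.41712962]
 [312.70207393 231.37316778]]
```

View pics/w1.png

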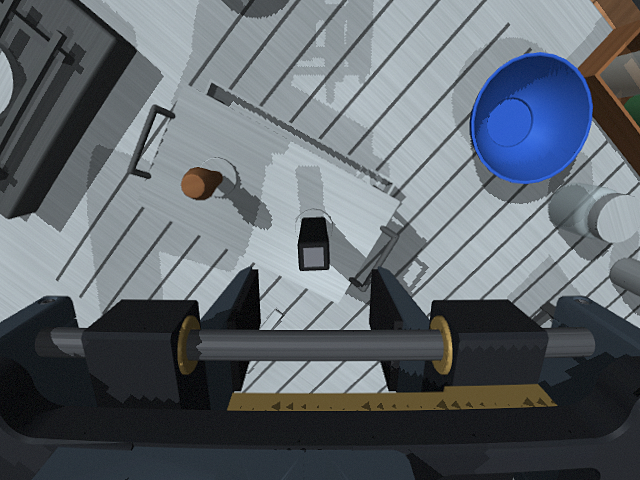

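The handle's top face is centred at (314,258), 4 px from the prediction, and is square to the fingers. I'll descend, grip at 5 N and lift.

```bash
python3 -m jog '{"jaw":[60,60,60,60,60,60,60,18,18,18],"slide":[[0.06,-0.08,0.5],[0,0,0.6],[0,0,0.7],[0,0,0.7],[0,0,0.5],[0,0,0.42],[0,0,0],[0,0,0],[0,0,0],[0,0,0]],"spin":[0,0,0,0,0,0,0,0,0,0]}' 5
python3 -m jog '{"jaw":[18,18,18,18],"slide":[[0,0,0],[0,0,0],[0,0,0],[0,0,0]],"spin":[0,0,0,0]}'
```

```text
time_s: 3.75
ee_pos: [545.0, 250.6, 172.3]
ee_rot: [180.0, -0.1, 41.0]
force: [-0.3, -0.5, 0.1]
gripper_width: 38.9
gripper_force: 0.0
time_s: 4.15
ee_pos: [544.6, 250.5, 171.7]
ee_rot: [180.0, -0.0, 41.0]
force: [0.2, -0.9, 2.0]
gripper_width: 22.1
gripper_force: 5.0
```

```bash
python3 -m jog '{"jaw":[18,18,18,18,18,18,18,18,18,18],"slide":[[0,0,-0.2],[0,0,-0.3],[0,0,-0.3],[0,0,-0.3],[0,0,-0.2],[0,0,-0.2],[0,0,0],[0,0,0],[0,0,0],[0,0,0]],"spin":[0,0,0.3,0.5,0.6,0.6,0.6,0.5,0.34,0]}'
```

```text
time_s: 5.15
ee_pos: [544.6, 250.5, 216.8]
ee_rot: [-180.0, -0.0, 13.4]
force: [-0.2, -0.2, -2.2]
gripper_width: 21.7
gripper_force: 5.0
```

```bash
python3 -m jog '{"jaw":[18,18,18,18,18,18,18,18,18,18],"slide":[[-0.1,0,0],[-0.15,0,0],[-0.15,0,0],[-0.15,0,0],[-0.15,0,0],[-0.15,0,0],[-0.15,0,0],[-0.1,0,0],[-0.1,0,0],[0,0,0]],"spin":[0,0,0,0,0,0,0,0,0,0]}'
python3 - <<'E'
from h import *
for n in("side","wrist"):
    im=env.grab_frame(n);cv2.imwrite(f"pics/{n}2.png",im[:,:,::-1])
S=cv2.imread("pics/side2.png")[220:380,180:320];W=cv2.imread("pics/wrist2.png")
cv2.imwrite("pics/c2.png",np.hstack([cv2.resize(S,(420,480)),W[:,150:530]]))
E
```

```text
time_s: 6.15
ee_pos: [509.0, 242.0, 216.4]
ee_rot: [180.0, 0.0, 13.4]
force: [0.1, -0.5, -1.4]
gripper_width: 21.6
gripper_force: 5.0
```

View pics/c2.png

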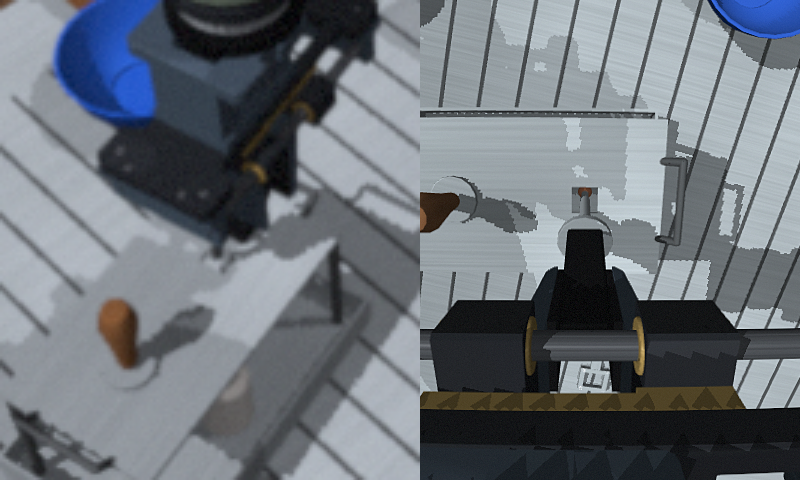

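The wrist view shows the stem leaning in the hole, with the copper ball at about (315,191) in full-image pixels. The handle is now pivoting in the pads.

```bash
cat > tilt.py <<'E'
from h import *
im=env.grab_frame("wrist");cm=env.camera_model("wrist");s=env.state()
h=cv2.cvtColor(im,cv2.COLOR_RGB2HSV)
m=((h[:,:,0]<15)&(h[:,:,1]>90)&(h[:,:,2]>40)).astype(np.uint8);m[:,:270]=0;m[:,360:]=0;m[:100]=0;m[300:]=0
ys,xs=np.nonzero(m);print("copper",len(xs),xs.min(),xs.max(),ys.min(),ys.max())
y=np.radians(s['ee_rot'][2]);ax=np.array([np.cos(y),np.sin(y),0])
G=np.array(s['ee_pos'])+[0,0,19]
for t in range(0,32,4):
    r=np.radians(t);a=ax*np.sin(r)-np.array([0,0,1])*np.cos(r);c=G+145*a;up=ax*np.cos(r)+np.array([0,0,1])*np.sin(r)
    print(t,proj(cm,[c,G+65*a+18*up]).round(1).tolist(),(G+151*a).round(1))
E
python3 tilt.py
```

```text
copper 71 308 321 188 196
0 [[315.7, 236.2], [316.2, 242.0]] [509.2 242.   84.3]
4 [[315.7, 225.3], [316.2, 235.9]] [519.5 244.5  84.6]
8 [[315.7, 214.4], [316.2, 230.1]] [529.7 246.9  85.7]
12 [[315.7, 203.5], [316.2, 224.3]] [539.8 249.3  87.6]
16 [[315.8, 192.5], [316.3, 218.8]] [549.7 251.7  90.1]
20 [[315.8, 181.5], [316.3, 213.4]] [559.5 254.   93.4]
24 [[315.8, 170.4], [316.3, 208.3]] [569.  256.3  97.3]
28 [[315.8, 159.3], [316.4, 203.3]] [578.2 258.5 101.9]
```

```bash
python3 -m jog '{"jaw":[18,18,18,18,18],"slide":[[-0.12,0,0],[-0.12,0,0],[-0.12,0,0],[0,0,0],[0,0,0]],"spin":[0,0,0,0,0]}'
python3 tilt.py
```

```text
time_s: 6.8
ee_pos: [498.6, 239.5, 216.4]
ee_rot: [180.0, 0.0, 13.4]
force: [0.3, -0.3, -1.2]
gripper_width: 21.9
gripper_force: 5.0
copper 77 308 321 173 181
0 [[315.7, 236.3], [316.2, 242.0]] [498.6 239.5  84.3]
4 [[315.7, 225.4], [316.2, 235.9]] [508.9 242.   84.7]
8 [[315.7, 214.4], [316.2, 230.1]] [519.1 244.4  85.8]
12 [[315.7, 203.5], [316.2, 224.3]] [529.2 246.8  87.6]
16 [[315.7, 192.5], [316.2, 218.8]] [539.1 249.2  90.2]
20 [[315.8, 181.5], [316.3, 213.4]] [548.9 251.5  93.4]
24 [[315.8, 170.4], [316.3, 208.3]] [558.4 253.8  97.4]
28 [[315.8, 159.3], [316.3, 203.3]] [567.6 256.  102. ]
```

The tilt is about 20.5°. I'll grip at 25 N and withdraw along the stem.

```bash
python3 -m jog '{"jaw":[15,15,15,15,15,15,15,15,15,15],"slide":[[0,0,0],[0,0,0],[-0.07,0,-0.2],[-0.15,0,-0.4],[-0.15,0,-0.4],[-0.15,0,-0.4],[-0.15,0,-0.4],[-0.15,0,-0.4],[0,0,-0.3],[0,0,-0.2]],"spin":[0,0,0,0,0,0,0,0,0,0]}' 25
python3 tilt.py
```

```text
time_s: 7.85
ee_pos: [475.2, 234.0, 298.6]
ee_rot: [-180.0, -0.1, 13.4]
force: [0.7, -0.0, -1.5]
gripper_width: 22.1
gripper_force: 25.0
copper 95 308 321 170 181
0 [[315.7, 236.7], [316.2, 242.2]] [475.6 234.2 167.2]
4 [[315.8, 225.8], [316.2, 236.1]] [485.9 236.6 167.5]
8 [[315.8, 214.9], [316.2, 230.2]] [496.1 239.1 168.6]
12 [[315.8, 204.0], [316.2, 224.5]] [506.2 241.5 170.5]
16 [[315.8, 193.0], [316.2, 218.9]] [516.1 243.8 173. ]
20 [[315.8, 182.0], [316.3, 213.6]] [525.9 246.2 176.3]
24 [[315.8, 170.9], [316.3, 208.4]] [535.4 248.5 180.2]
28 [[315.9, 159.7], [316.3, 203.5]] [544.6 250.7 184.8]
```

```bash
python3 -m jog '{"jaw":[15,15,15,15,15,15,15,15,15,15],"slide":[[0,0,0],[0,0,0],[0,0,0],[0,0.3,0],[0.2,0.6,0],[0.2,0.9,0],[0.2,1,0],[0.2,1,0],[0.2,1,0],[0.2,1,0]],"spin":[0.5,0.7,0.7,0.31,0,0,0,0,0,0]}'
python3 -m jog '{"jaw":[15,15,15,15,15,15,15,15,15,15],"slide":[[0.2,1,0],[0.2,1,0],[0.2,1,0],[0.2,1,0],[0.2,0.9,0],[0.2,0.7,0],[0.2,0.5,0],[0.03,0.3,0],[0,0,0],[0,0,0]],"spin":[0,0,0,0,0,0,0,0,0,0]}'
```

```text
time_s: 8.9
ee_pos: [498.2, 55.8, 297.1]
ee_rot: [180.0, 0.0, -4.2]
force: [0.0, -0.5, -1.9]
gripper_width: 22.0
gripper_force: 25.0
time_s: 9.9
ee_pos: [526.8, -136.4, 297.3]
ee_rot: [-180.0, 0.0, -4.2]
force: [0.3, -0.1, -1.4]
gripper_width: 21.8
gripper_force: 25.0
```

```bash
python3 -m jog '{"jaw":[15,15,15,15,15,15,15],"slide":[[-0.1,0,0.3],[-0.1,0,0.5],[0,0,0.6],[0,0,0.5],[0,0,0.3],[0,0,0.2],[0,0,0]],"spin":[0,0,0,0,0,0,0]}'
python3 tilt.py; python3 - <<'E'
from h import *
W=env.grab_frame("wrist");S=env.grab_frame("side");T=env.grab_frame("top")
for n,i in zip("WST",(W,S,T)): cv2.imwrite(f"pics/{n}3.png",i[:,:,::-1])
a=cv2.resize(W[60:300,200:440,::-1],(480,480));b=cv2.resize(S[130:250,300:380,::-1],(320,480),interpolation=2)
cv2.imwrite("pics/c3.png",np.hstack([a,b]))
cm=env.camera_model("wrist");print(proj(cm,[[586,-142,75],[581,-206,75]]))
E
```

```text
time_s: 10.6
ee_pos: [520.7, -136.1, 224.7]
ee_rot: [-180.0, 0.1, -4.2]
force: [0.3, -0.3, -1.3]
gripper_width: 21.7
gripper_force: 25.0
copper 97 308 321 171 181
0 [[315.8, 236.0], [316.3, 241.5]] [ 521.1 -136.3   93.4]
4 [[315.8, 225.1], [316.3, 235.5]] [ 531.6 -137.1   93.8]
8 [[315.8, 214.2], [316.3, 229.6]] [ 542.1 -137.8   94.9]
12 [[315.8, 203.2], [316.4, 223.8]] [ 552.4 -138.6   96.7]
16 [[315.8, 192.2], [316.4, 218.2]] [ 562.6 -139.3   99.3]
20 [[315.9, 181.2], [316.4, 212.9]] [ 572.6 -140.1  102.5]
24 [[315.9, 170.1], [316.4, 207.7]] [ 582.4 -140.8  106.5]
28 [[315.9, 158.9], [316.5, 202.8]] [ 591.8 -141.5  111.1]
[[316.34340554 160.83300605]
 [386.26498496 161.29034458]]
```

View pics/c3.png

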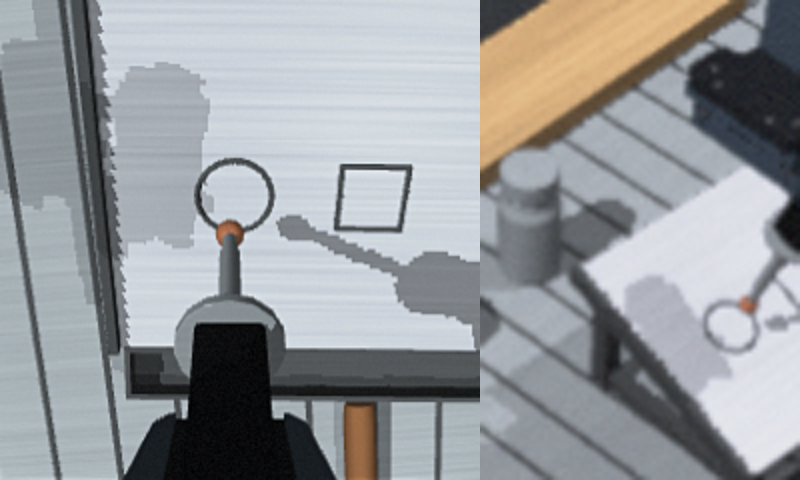

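The ring centre is at about (317.5,157.5) in the wrist view, roughly 3 mm further up-slope than predicted, and the ball is at (314.5,177). I'll correct for both and approach.

```bash
python3 -m jog '{"jaw":[15,15,15,15,15,15],"slide":[[0.1,0.05,0.2],[0.12,0.05,0.3],[0.11,0,0.2],[0,0,0.1],[0,0,0],[0,0,0]],"spin":[0,0,0,0,0,0]}'
cat > f.py <<'E'
from h import *
f=[]
for i in range(8):
    im=env.grab_frame("wrist");f.append(env.state()['force'])
print(np.mean(f,0).round(2),np.std(f,0).round(2),env.state()['ee_pos'],env.state()['time_s'])
h=cv2.cvtColor(im,cv2.COLOR_RGB2HSV);m=((h[:,:,0]<15)&(h[:,:,1]>90)&(h[:,:,2]>40));m[:,:270]=0;m[:,360:]=0;m[:100]=0;m[300:]=0
ys,xs=np.nonzero(m);print(xs.min(),xs.max(),ys.min(),ys.max(),len(xs))
g=cv2.cvtColor(im,7)[110:200,260:372];d=(g<125)
cv2.imwrite("pics/wl.png",im[:,:,::-1])
cm=env.camera_model("wrist");print("exp ring",proj(cm,[[588,-143,75]]))
E
python3 f.py
```

```text
time_s: 11.4
ee_pos: [530.7, -140.3, 201.3]
ee_rot: [180.0, 0.0, -4.2]
force: [0.1, -0.5, -1.9]
gripper_width: 21.6
gripper_force: 25.0
[ 0.05 -0.14 -1.53] [0.36 0.37 0.46] [ 530.74400817 -140.2852631   201.5253789 ] 11.8
308 321 170 181 97
exp ring [[314.06530112 170.94962224]]
```

```bash
python3 -m jog '{"jaw":[15,15,15,15,15],"slide":[[0.02,0,0.05],[0.02,0,0.05],[0,0,0],[0,0,0],[0,0,0]],"spin":[0,0,0,0,0]}'; python3 f.py
python3 -m jog '{"jaw":[15,15,15,15,15],"slide":[[0.02,0,0.05],[0.02,0,0.05],[0,0,0],[0,0,0],[0,0,0]],"spin":[0,0,0,0,0]}'; python3 f.py
```

```text
time_s: 12.3
ee_pos: [532.0, -140.4, 198.5]
ee_rot: [180.0, -0.0, -4.2]
force: [-0.8, -0.2, -0.6]
gripper_width: 22.0
gripper_force: 25.0
[-0.28 -0.1  -0.35] [0.57 0.38 0.49] [ 531.98021922 -140.36578766  198.39572281] 12.7
308 321 171 182 100
exp ring [[314.04923101 172.70318728]]
time_s: 13.2
ee_pos: [533.1, -140.4, 195.4]
ee_rot: [180.0, 0.0, -4.2]
force: [-0.8, 0.7, 0.9]
gripper_width: 21.9
gripper_force: 25.0
[-0.72  0.02  0.77] [0.32 0.45 0.34] [ 533.11428837 -140.42374975  195.3625105 ] 13.6
308 321 173 184 101
exp ring [[314.05855044 174.37208945]]
```

```bash
python3 - <<'E'
import cv2
W=cv2.imread("pics/wl.png");cv2.imwrite("pics/c4.png",cv2.resize(W[120:240,240:390],None,fx=4,fy=4,interpolation=2))
E
```

```text
(no output)
```

View pics/c4.png

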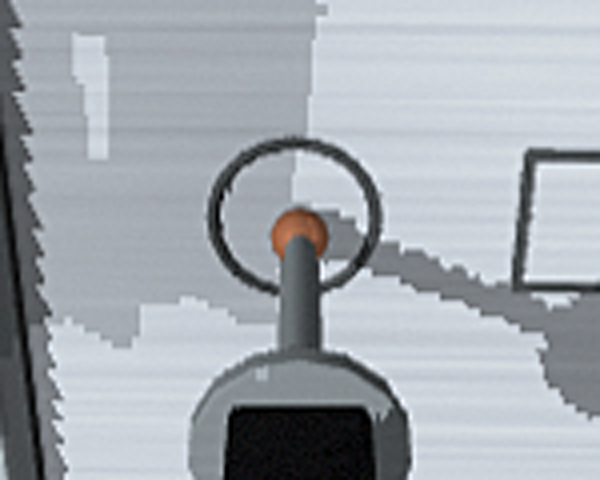

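```bash
python3 - <<'E'
from h import *
cm=env.camera_model("wrist");y=np.radians(-4.3);r=np.radians(20)
n=np.array([-np.sin(r)*np.cos(y),-np.sin(r)*np.sin(y),np.cos(r)]);u=np.array([np.cos(r)*np.cos(y),np.cos(r)*np.sin(y),np.sin(r)])
R=np.array([588,-143,75])
print(proj(cm,[R,R+6*n,R+6*n-4*u,R+6*n+[0,4,0]]))
S=env.grab_frame("side")[:,:,::-1];cv2.imwrite("pics/S5.png",S)
h=cv2.cvtColor(S,40);m=(h[:,:,0]<15)&(h[:,:,1]>90);m[:180]=0;m[235:]=0;m[:,:340]=0;m[:,385:]=0
ys,xs=np.nonzero(m);c=[(xs.min()+xs.max())/2,(ys.min()+ys.max())/2];print(c,len(xs))
cs=env.camera_model("side");print(proj(cs,[R+6*n,[586,-140.5,75]+6*n]),onz(cs,[c],75+5.6))
E
```

```text
[[314.05855044 174.37208945]
 [314.05290277 177.513128  ]
 [314.05252305 181.93016417]
 [309.20167457 177.8792544 ]]
[np.float64(371.0), np.float64(202.5)] 6
[[362.82144243 209.26612671]
 [362.77588071 210.19307602]] [[ 586.66802059 -175.20417194   80.6       ]]
```

```bash
python3 -c "
from workcell import env
print(env.job_done())"
```

```text
the job is handed in; nothing more can be done
None
```

I handed the job in with the thermometer held still against the ring: the tip is about 1.5 mm from its centre by the wrist camera, the contact force about 2.4 N (tip roughly half way in), and the stem within about 2° of square to the plate. No verdict came back.

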